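# Load a marking fixture and hold its spring gauge arm at the index mark

### The arm

A 7-joint arm with a two-finger parallel gripper is mounted at the origin on the work surface. World frame = base frame: x ahead of the robot, y to its left, z up, the work surface at z = 0. Lengths are in m, angles in rad, forces in N, time in s.
With the tool pointing down it reaches from about 0.4 to 0.875 m from the base axis. Payload 19.3 kg.
Tool frame: the origin (TCP) lies on the centre line of the jaws, within the pads' length; the fingertips stand 25 mm ahead of it and the grasp point (between the pads) lies 6 mm ahead of it (tips_ahead is the distance from the TCP to the fingertips, in m); z points along the fingers, y is the direction in which the jaws open and shut (so a half turn about z gives the same grasp; the last joint's range is limited). The gripper opens to 85 mm and grips with 20 to 120 N. Pads are 22 mm wide; open, the fingers measure 114 mm over their backs; the gripper's body (76 mm by 85 mm) begins 54 mm behind the grasp point. The pads swing forward as they close: fully open they stand 13 mm farther back than shut.
Start: joints at [1.079, 0.521, -0.036, 1.599, 0.021, 1.021, -0.113], TCP at [0.256, -0.57, 0.256] pointing down, gripper open.
Joint ranges: [-2.91, 2.91], [-0.3, 2.13], [-1.5, 1.42], [0.17, 2.43], [-1.26, 4.41], [0.16, 1.93], [-2.52, 2.52]. Speed limits (rad/s): [1.89, 1.89, 2.39, 2.39, 3.01, 3.01, 3.01].

### API

Orientations are given as [roll, pitch, yaw] about the fixed x, y, z axes, in that order (R = Rz(yaw) Ry(pitch) Rx(roll)).
In Python, from workcell import observe, grab_frame, job_done, outline_of, tips_ahead gives the robot as it stands. The module is installed in compiled form; this text tells all that it offers.
- The arm moves only by the tool move_arm, never from a script. Its argument "motion" is a list of rows, each a list of 2 entries, a list of its own where there are three numbers: the shift along the world's x, y, z in mm, then the turn, a rotation vector about the world's x, y, z in rad. A call has 1 to 12 rows; each row is the pose to reach, as a shift and turn from the pose commanded when the call began; what a row does not reach only later rows make up. A row lasts 1/8 s, in which the tool goes at most 62.5 mm and 10.7 degrees, less where a joint would pass 70% of its speed; a pose out of reach is approached as far as the arm can. A call with a gripper value outside its range is refused whole. "jaw" is the finger opening in mm, from 0 to 85.4, set as the call begins (left out, the last holds). The fingers move at their own pace and stop on an object; "grip_force" is the grip in N (left out, the last holds). Time passes only in rows, so rows that repeat a pose let the fingers close. It gives the time, the measured TCP pose, the force and the opening at its end, in the units of the state.
- observe(): the state, without advancing time (a new reading comes with each control period).
- grab_frame(name): name is "scene" or "top"; returns a dict with "frame" (480x640x3 uint8, red, green, blue), "fx", "fy", "cx", "cy" (pixels), "dist" ([k1, k2, p1, p2, k3] as OpenCV has them; the pictures are not rectified), "T" (4x4, takes a point from camera to world coordinates). Camera axes: x right, y down, z forward; pixel columns grow to the right and rows downward; lengths in m; the calibration is good to about 2 mm. A picture is of the moment at which its call begins. There is no depth.
- job_done(): hands the job in, once; it reports no verdict.
Trained networks look in the newest picture that a camera, given by its name, has taken for a name from the list of things; names that differ only in an ending like _2 or _b are one class to them, and where a whole thing is asked for, a point or a joint stands for the part that bears it (a point fixed in the world has none). Each returns a list of dicts, best first, with "score" (0 to 1); they miss things now and then, are a little off and sometimes report something else, mostly with a low value. They report only what shows in the picture. A call takes as long as a camera call. They do not tell look-alikes from the thing itself.
- outline_of(label, camera): "pixels" (480x640 bool, what is visible of it) and "pixel" ([column, row] in pixels, amid what is visible of it).
The state is a dict: "clock": time; "qpos": joint angles; "qd": joint speeds; "joint_efforts": joint torques, N m; "position": TCP position; "tool_rot": TCP orientation; "force": force on the tool from outside, world axes, zero at the start; "moment": the same for the moment, N m; "grip_width": finger opening in m.
Only numpy, scipy, OpenCV 4.12 (cv2) and the standard library are available. Lean on these libraries where they do the work, as an engineer would, in place of code of your own. Each camera call takes 0.05 s, during which the arm holds its last target.

### The job

Set up the marking fixture: lay (do not drop) the loose T-shaped steel bracket flat in the empty T-shaped compartment of the fixture, its wide head in the wide end. Then press the lock button on top of the gauge housing fully down to free the spring-loaded gauge arm, grip the arm's black handle and draw it out until its pointer stands right over the line on the index clip that sits on the scale. Finish while holding the arm there, still gripped, because it springs back if let go; leave the index clip and all the other tools and parts where they are.

Things in the scene. Friction and masses are not known exactly. Their poses are not given: they have to be found in the camera images.
- fixture: Marking fixture bolted to the bench: dark steel base plate 244 x 335 x 12 mm (x -122 to 122, y -175 to 160 mm in its frame). Origin at bench level, z up; yawed up to 0.25 rad from the world's axes. Its y runs along gauge and compartments. Its -x half, nearer the robot, carries the compartments (aluminium walls 5 mm thick, 10 mm high above the plate), its +x half the gauge.
- housing_front (a point): Top edge, middle, of the gauge housing's front end, at (60, 0, 52) mm in the fixture frame. The green housing, 50 mm wide (x), 150 mm long, runs from here towards the fixture's +y; the telescoping arm slides out below this point towards -y. Beside it, at x = 98 mm, y = 0 to -165 mm, a steel scale bar 20 mm wide, top 22 mm above the bench, lines every 10 mm.
- pocket (a point): Where the bracket's origin must lie: on the compartment floor, (-65, -42.5, 12) mm in the fixture frame, axes parallel. The T-shaped compartment lies along y, wide end at +y: the bracket's outline plus 4 mm all round (36 mm wide at the shank, 68 mm at the head, 158 mm long). From 47 mm towards -y to 33 mm towards +y of this point it has no side walls: room for fingers beside the shank.
- bracket: Loose flat T-shaped bare steel bracket, 8 mm thick, 0.24 to 0.36 kg. Origin on its underside, near its centre of mass. Its x axis points along the shank to the head: shank 28 mm wide (y) from x = -80 to 42 mm, then the head, 60 mm wide (y), from x = 42 to 70 mm. z up. Starts flat on the bench right of the fixture; laid in, its x points along the fixture's +y.
- lock_button (a joint): Travel of the lock button, m: 0 up (locked), 0.006 fully down (arm free from 0.005). It moves straight down, takes about 3 N to move, has no spring and stays down once pressed.
- button_top (a point): Centre of the top face of the lock button: a black round button, 26 mm across, standing 10 mm proud of the housing top (62 mm above the bench when up), near the housing's +y end.
- gauge_arm: Telescoping arm: steel square tube, dark end block with handle and pointer. Axes parallel to the fixture's; origin at bench level under the handle's centre. Slides along the fixture's -y: home has the handle centre 30 mm before the housing front; 130 mm travel. Locked at home while the button is up; then free, light friction, a spring pulls it home with 3 N (home) to 5 N (110 mm out).
- handle (a point): Centre of the top face of the arm's handle: an upright black square post 22 x 22 mm (sides along the fixture's x and y), from 48 to 100 mm above the bench; grip it by its upper 40 mm, above the housing's top.
- pointer (a point): Tip of the pointer on the arm: a thin steel finger, 3 mm wide, level with the handle's centre in y, which reaches 46 mm towards the fixture's +x over the scale, 42 mm above the bench (10 mm above the index clip, clear of it).
- index_mark (a point): Middle of the white line across the top of the index clip, a dark steel rider 26 x 8 mm on the scale bar, top 32 mm above the bench; axes parallel to the fixture's. The mark to extend to: the arm is right when pointer and line have the same y in the fixture frame, 50 to 110 mm out from home. The clip slides at about 4 N and must stay where it is.
- gusset: Loose steel plate 48 x 44 x 6 mm that lies in the fixture's small square compartment beside the wide end of the T; leave alone. Origin under its centre.
- wrench: Loose open-ended steel wrench, 150 mm, lying on the bench along its x; leave alone. Origin under its middle. It and the bracket lie in either of two places right of the fixture.
- hammer: Hammer with wooden handle, 260 mm long, lying along its x, left of the fixture; leave alone.
- screwdriver: Screwdriver with yellow handle, 200 mm long, far right; leave alone.
- tape_roll: Roll of brown tape, 96 mm across, 45 mm high; leave alone.
- jar: Amber glass jar, 72 mm across, 95 mm high; leave alone.
- tin: Tin can, 84 mm across, 90 mm high; leave alone.
Mind the look-alikes: they are no part of the job. Leave any blue or orange look-alike of the bracket alone.

How it is judged:
On the way, in this order (a step that is already met when the one before it is completed fails the run):
1. the bracket lies flat in the T-shaped compartment, let go (x of bracket in the frame of pocket between -0.007 and 0.007 m and y of bracket in the frame of pocket between -0.007 and 0.007 m and z of bracket in the frame of pocket between -0.003 and 0.003 m and angle between bracket's own z axis and vertical below 0.06 rad and angle between the x axis of bracket and the y axis of fixture, either way round below 0.15 rad and contact force between the fingers and bracket below 0.1 N), for 0.2 s.
2. the lock button is pressed down (value of joint lock_button above 0.005 m), for 0.1 s.
3. the arm is drawn out to the index clip, held by the handle (y of pointer in the frame of index_mark between -0.004 and 0.004 m and contact force between the fingers and gauge_arm above 1 N and linear speed of gauge_arm below 0.01 m/s), for 0.3 s.
At the end, for the whole second after the job is handed in: The fingers still grip the gauge arm (over 1 N), it is at rest with its pointer within 4 mm of the index clip's line along the scale; the lock button is down; the bracket lies flat in the T compartment (within 7 mm, head in the wide end), not touched (all of step 1 and all of step 3 and value of joint lock_button above 0.005 m); the arm keeps its last pose, push and grip.
It fails at once if the bracket is dropped (free of the fingers, more than 40 mm above the bench) (height (world z) of bracket above 0.04 m and contact force between the fingers and bracket below 0.01 N).
It fails at once if the index clip is shifted by more than 4 mm (distance of index_mark from where it was at the start of the episode above 0.004 m).
It fails at once if the plate in the square compartment is moved out of place (distance of gusset from where it was at the start of the episode above 0.02 m).
It fails at once if a bystander is pushed more than 30 mm (distance of any of wrench, hammer, screwdriver, tape_roll, jar, tin from where it was at the start of the episode above 0.03 m).
It also fails if it takes over 64 s, if anything falls off the work surface, if the arm or the gripper's body presses on something with over 40 N, if the wrist force passes 120 N, or if a joint passes its speed limit or range.

## Working session

There is one attempt and no reset: what is moved stays moved. The work goes in short steps, Python scripts to look and compute and a tool call to move; the robot and the scene stay as the last step left them, time stands still between calls to the robot, and variables do not carry over. Pictures are saved under pics/ and viewed, and the job is handed in when it is done.

Besides the shell and the picture viewer there is one more tool, called by a JSON object that holds its "api" and its "payload", one argument or row to a line. move_arm: Moves the arm, as the interface text tells. Its arguments: {"type":"object","properties":{"motion":{"type":"array"},"jaw":{"type":"number"},"grip_force":{"type":"number"}},"required":["motion"]}

```bash
mkdir -p pics; python3 - <<'E'
from workcell import *
import cv2
print(observe(), tips_ahead)
for n in ("scene","top"):
    f=grab_frame(n); cv2.imwrite(f"pics/{n}0.png",f["frame"][:,:,::-1]); print(n,{k:f[k] for k in f if k!="frame"})
E
```

```text
{'clock': 0.0, 'qpos': array([ 1.07876935,  0.52199167, -0.03633487,  1.59997613,  0.02120589,
        1.02107865, -0.11281311]), 'qd': array([-0.00148758, -0.00011307, -0.00062541,  0.00107995, -0.00051366,
       -0.00150194,  0.00011784]), 'joint_efforts': array([-1.36921826e-03, -9.27123070e+01,  1.97900422e+00, -3.69940567e+01,
        1.77030772e-02,  8.08440585e-03, -1.10294042e-05]), 'position': array([ 0.25574707, -0.56996388,  0.25575096]), 'tool_rot': array([-3.14052674e+00,  7.60889997e-05,  4.21812911e-01]), 'force': array([ 0.3481704 , -0.42728646,  0.0341708 ]), 'moment': array([0.02353929, 0.0594611 , 0.00616286]), 'grip_width': 0.08537356105185644} 0.025
scene {'fx': 615.136647972224, 'fy': 615.136647972224, 'cx': 330.95600205923705, 'cy': 245.58286057173203, 'dist': array([0.00370401, 0.        , 0.        , 0.        , 0.        ]), 'T': array([[ 0.85097062,  0.42062125, -0.31452626,  0.99802876],
       [ 0.52517183, -0.68897727,  0.49950463, -0.73026448],
       [-0.00659919, -0.5902441 , -0.80719784,  1.24549407],
       [ 0.        ,  0.        ,  0.        ,  1.        ]])}
top {'fx': 586.6366642477151, 'fy': 586.6366642477151, 'cx': 325.273332688654, 'cy': 240.31498239178188, 'dist': array([-0.00672548,  0.        ,  0.        ,  0.        ,  0.        ]), 'T': array([[ 1.73350831e-02, -9.95152191e-01,  9.68070877e-02,
         4.16924261e-01],
       [-9.99849587e-01, -1.72007374e-02,  2.22219485e-03,
         6.91506849e-03],
       [-5.46268777e-04, -9.68310485e-02, -9.95300683e-01,
         1.37968953e+00],
       [ 0.00000000e+00,  0.00000000e+00,  0.00000000e+00,
         1.00000000e+00]])}
```

View pics/scene0.png

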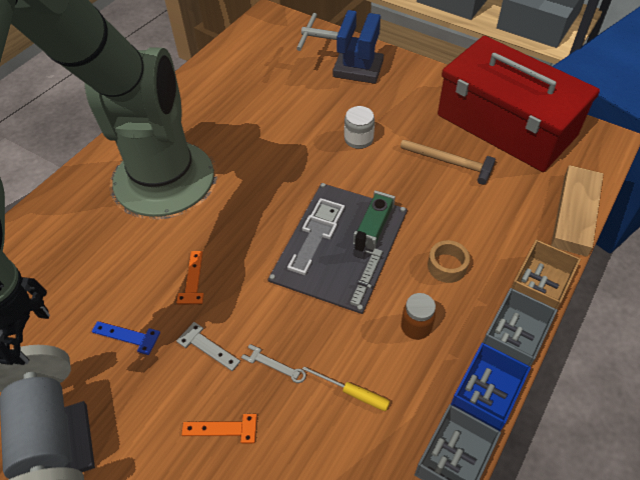

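View pics/top0.png

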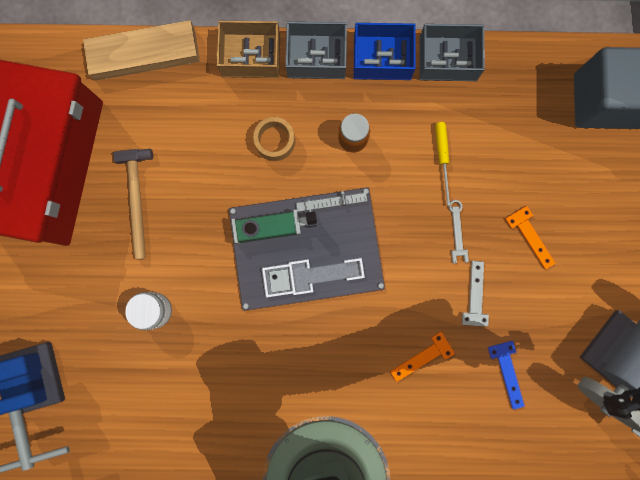

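The bare steel bracket is at about (477,292) in the top view, with its head at the bottom (475,320). The fixture is around (306,250), and the green housing's button is at (251,228). The arm handle is near (311,218) and the clip near (343,198).

```bash
cat > h.py <<'E'
import numpy as np, cv2
from workcell import *
from scipy.optimize import least_squares, minimize
def cam(f):
    K=np.array([[f["fx"],0,f["cx"]],[0,f["fy"],f["cy"]],[0,0,1.]]);return K,np.array(f["dist"]),np.array(f["T"])
def unproj(f,px,z):
    K,d,T=cam(f); n=cv2.undistortPoints(np.array(px,float).reshape(-1,1,2),K,d).reshape(-1,2)
    r=np.c_[n,np.ones(len(n))]@T[:3,:3].T; o=T[:3,3]
    return o+r*((z-o[2])/r[:,2])[:,None]
def proj(f,P):
    K,d,T=cam(f);R=T[:3,:3].T
    return cv2.projectPoints(np.array(P,float).reshape(-1,1,3),cv2.Rodrigues(R)[0],-R@T[:3,3],K,d)[0].reshape(-1,2)
def tf(p,P):
    c,s=np.cos(p[2]),np.sin(p[2]);P=np.array(P,float)
    return np.c_[p[0]+c*P[:,0]-s*P[:,1],p[1]+s*P[:,0]+c*P[:,1],P[:,2]]
def crop(f,c,w,h,s,name,pts=None,col=(0,0,255)):
    im=f["frame"][:,:,::-1]; x0,y0=int(c[0]-w/2),int(c[1]-h/2)
    x0=max(x0,0);y0=max(y0,0)
    o=cv2.resize(im[y0:y0+h,x0:x0+w],None,fx=s,fy=s,interpolation=cv2.INTER_CUBIC)
    if pts is not None:
        for poly in pts:
            q=np.round((np.array(poly)-[x0,y0]+.5)*s).astype(int)
            if len(q)==1: cv2.circle(o,tuple(int(v) for v in q[0]),3,col,1)
            else: cv2.polylines(o,[q.reshape(-1,1,2)],True,col,1)
    cv2.imwrite(name,o)
T_OUT=np.array([[-80,-14],[42,-14],[42,-30],[70,-30],[70,30],[42,30],[42,14],[-80,14]])/1000.
def solid_mask(f,p,out,z0,z1):
    # silhouette of prism as union of swept quads, antialiased 4x
    m=np.zeros((480*4,640*4),np.uint8)
    a=proj(f,tf(p,np.c_[out,np.full(len(out),z0)]));b=proj(f,tf(p,np.c_[out,np.full(len(out),z1)]))
    q=lambda x:np.round((x+.5)*4-.5).astype(np.int32)
    cv2.fillPoly(m,[q(a)],255);cv2.fillPoly(m,[q(b)],255)
    for i in range(len(out)):
        j=(i+1)%len(out);cv2.fillPoly(m,[q(np.array([a[i],a[j],b[j],b[i]]))],255)
    return cv2.resize(m,(640,480),interpolation=cv2.INTER_AREA)/255.
def fit(items,p0,out,z0,z1):
    def cost(p): return sum(np.abs(solid_mask(f,p,out,z0,z1)-m).sum() for f,m in items)
    best=None
    S=np.array([.006,.006,.06])
    r=minimize(cost,p0,method="Nelder-Mead",options=dict(initial_simplex=np.array([p0]+[np.array(p0)+np.eye(3)[i]*S for i in range(3)]),xatol=1e-4,fatol=.5))
    return r.x,r.fun
E
python3 - <<'E'
from h import *
F={n:grab_frame(n) for n in("top","scene")}
M={}
for l in ["fixture","bracket","index_mark","handle","pointer","button_top","gauge_arm","wrench"]:
    for n in F:
        for r in outline_of(l,n)[:4]:
            ys,xs=np.where(r["pixels"]);print(l,n,round(r["score"],2),np.round(r["pixel"],1),len(xs),xs.min(),xs.max(),ys.min(),ys.max())
            M.setdefault(l+"_"+n,[]).append(r["pixels"])
np.savez("m.npz",**{k:np.array(v) for k,v in M.items()})
import pickle;pickle.dump(F,open("F.pkl","wb"))
f=F["top"]
crop(f,(308,250),180,140,4.4,"pics/c1.png");crop(F["scene"],(340,248),150,130,4.5,"pics/c2.png")
print(unproj(f,[[475,292]],.008))
E
```

```text
fixture top 0.84 [307.4 245.8] 14297 229 384 188 309
fixture scene 0.82 [339.4 243.5] 10699 267 404 183 312
bracket top 0.92 [530.  232.1] 1000 506 554 206 269
bracket top 0.88 [476.5 300.7] 1074 461 489 261 326
bracket top 0.79 [511.9 370.6] 1045 489 523 342 409
bracket top 0.79 [426.3 356.8] 994 391 454 332 381
bracket scene 0.95 [207.2 342.7] 1015 176 238 322 369
bracket scene 0.75 [130.  339.1] 972 92 158 321 354
bracket scene 0.59 [195.4 288. ] 820 176 202 251 304
bracket scene 0.55 [226.4 429.9] 1114 182 254 415 441
index_mark top 0.45 [344.4 196. ] 46 341 345 192 204
index_mark top 0.27 [273.2 127.2] 878 253 294 117 160
handle top 0.61 [311.2 219. ] 188 300 316 211 226
handle scene 0.59 [357.9 244.9] 263 354 366 232 256
pointer top 0.74 [308.7 220.1] 228 299 316 211 227
pointer top 0.2 [443.8 149.2] 541 435 449 122 204
pointer top 0.16 [477.  296.9] 1055 462 488 260 326
pointer scene 0.74 [358.  246.3] 296 353 366 231 257
button_top top 0.48 [248.  228.1] 75 246 255 224 232
button_top scene 0.58 [378.3 203. ] 67 374 383 199 207
button_top scene 0.55 [361.6 285.9] 48 358 369 281 286
gauge_arm top 0.54 [311.  222.8] 227 299 316 205 227
gauge_arm scene 0.68 [359.7 245.6] 294 353 366 231 257
wrench top 0.64 [454.1 233.3] 614 449 468 200 263
wrench scene 0.9 [271.8 363.7] 624 242 304 344 382
wrench scene 0.63 [207. 344.] 1038 177 239 322 371
[[ 0.43538755 -0.34094769  0.008     ]]
```

View pics/c1.png

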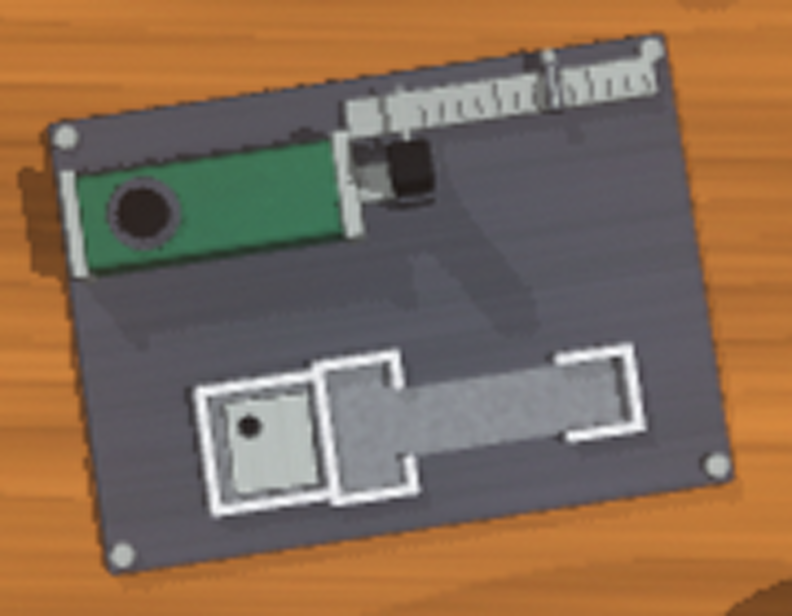

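View pics/c2.png

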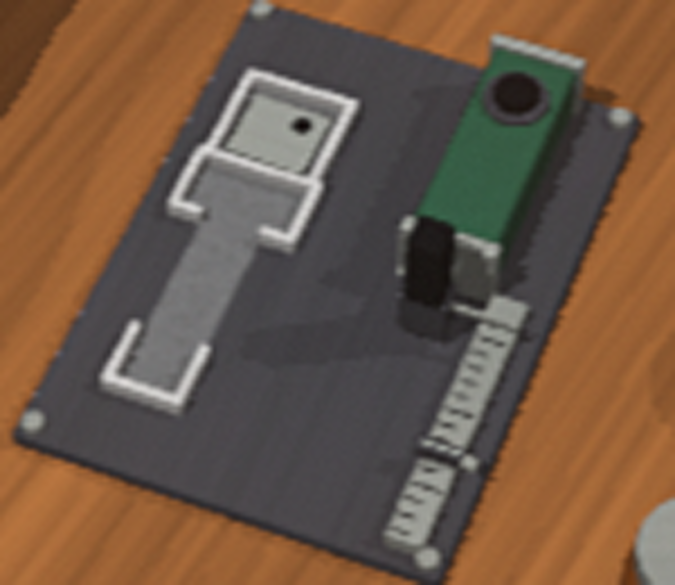

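```bash
cat > a.py <<'E'
from h import *
import pickle;F=pickle.load(open("F.pkl","rb"));M=np.load("m.npz")
FX=np.array([[-122,-175],[122,-175],[122,160],[-122,160]])/1000.
HS=np.array([[35,0],[85,0],[85,150],[35,150]])/1000.
# init: +y toward picture-left (world +y), x toward world +x
c=unproj(F["top"],[[307,248]],.012)[0]
res={}
import itertools
def fixcost(p,items):
    return sum(np.abs(np.maximum(solid_mask(f,p,FX,0,.012),solid_mask(f,p,HS,0,.05))-m).sum() for f,m in items)
for nm,ns in (("top",["top"]),("scene",["scene"]),("both",["top","scene"])):
    it=[(F[n],M["fixture_"+n][0]) for n in ns]
    best=None
    for yaw in (0,.13,-.13):
        p0=np.array([c[0],c[1],yaw]);S=np.diag([.01,.01,.08])
        r=minimize(fixcost,p0,args=(it,),method="Nelder-Mead",options=dict(initial_simplex=np.vstack([p0,p0+S]),xatol=1e-4,fatol=.5))
        if best is None or r.fun<best.fun:best=r
    print(nm,best.x.round(4),best.fun);res[nm]=best.x
bt=M["bracket_top"][1];bs=M["bracket_scene"][0]
for nm,it in (("top",[(F["top"],bt)]),("scene",[(F["scene"],bs)]),("both",[(F["top"],bt),(F["scene"],bs)])):
    best=None
    for yaw in (3.0,3.14,3.3):
        x,v=fit(it,np.array([.436,-.341,yaw]),T_OUT,0,.008)
        if best is None or v<best[1]:best=(x,v)
    print("br",nm,best[0].round(4),best[1]);res["b"+nm]=best[0]
pickle.dump(res,open("res.pkl","wb"))
E
python3 a.py
```

```text
top [0.5296 0.0617 0.1684] 668.7019607843138
scene [0.5279 0.0631 0.167 ] 516.0235294117647
both [0.5288 0.0621 0.1649] 1227.7333333333331
br top [ 0.4281 -0.3446  3.1061] 84.73725490196078
br scene [ 0.427  -0.3437  3.0906] 60.674509803921566
br both [ 0.4275 -0.3438  3.0968] 156.69019607843137
```

```bash
cat > ov.py <<'E'
from h import *
import pickle,sys
def z(P,h):return np.c_[np.array(P,float),np.full(len(P),h)]/1000.
def fixlines(p,f):
    L=[z([[-122,-175],[122,-175],[122,160],[-122,160]],12),
       z([[35,0],[85,0],[85,150],[35,150]],52),
       z([[-65-18,-42.5-84],[-65+18,-42.5-84],[-65+18,-42.5+38],[-65+34,-42.5+38],[-65+34,-42.5+74],[-65-34,-42.5+74],[-65-34,-42.5+38],[-65-18,-42.5+38]],22),
       z([[88,0],[108,0],[108,-165],[88,-165]],22),
       z([[49,-41],[71,-41],[71,-19],[49,-19]],100)]
    return [proj(f,tf(p,l)) for l in L]
E
python3 - <<'E'
from ov import *
F=pickle.load(open("F.pkl","rb"));R=pickle.load(open("res.pkl","rb"))
p=R["both"];print(p)
crop(F["top"],(308,250),180,136,4.4,"pics/d1.png",fixlines(p,F["top"]))
crop(F["scene"],(340,248),150,130,4.5,"pics/d2.png",fixlines(p,F["scene"]))
b=R["bboth"]
a=crop(F["top"],(476,295),90,90,6,"pics/d3.png",[proj(F["top"],tf(b,np.c_[T_OUT,np.full(8,.008)]))])
crop(F["scene"],(207,345),90,90,6,"pics/d4.png",[proj(F["scene"],tf(b,np.c_[T_OUT,np.full(8,.008)]))])
cv2.imwrite("pics/d5.png",np.hstack([cv2.resize(cv2.imread(f"pics/d{i}.png"),(390,390)) for i in(3,4)]))
E
```

```text
[0.52884975 0.06213264 0.16490097]
```

View pics/d1.png

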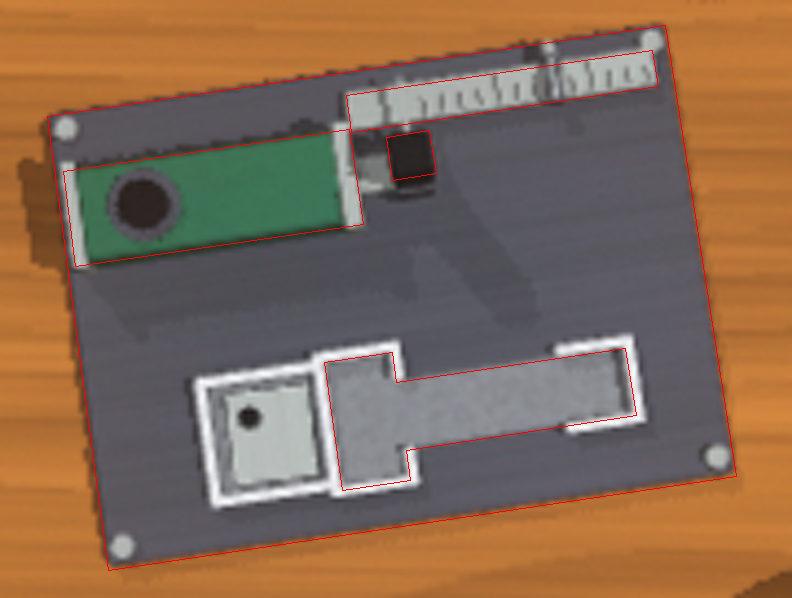

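View pics/d2.png

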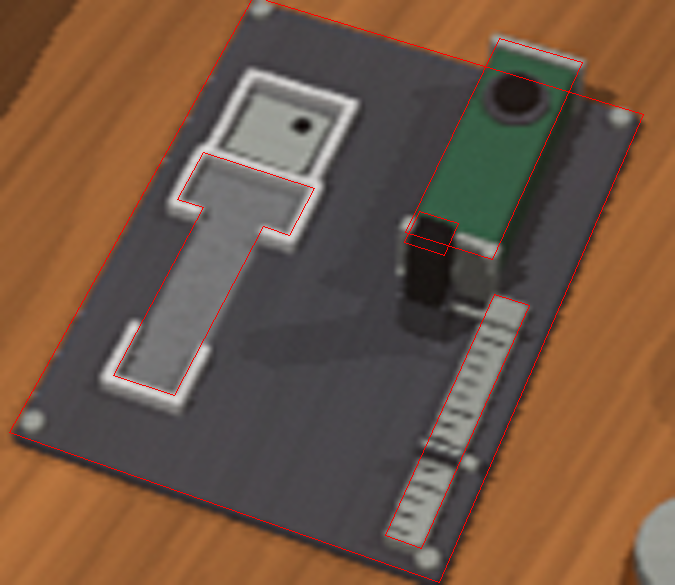

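View pics/d5.png

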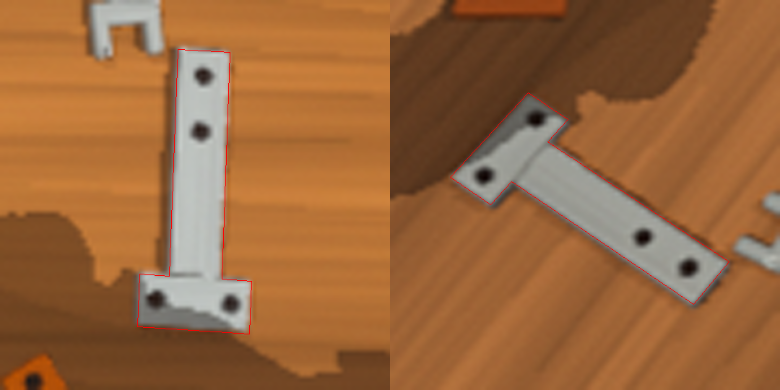

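{"api": "move_arm", "payload": {
  "motion": [
    [[15,19,0],[0,0,0.18]],
    [[30,38,0],[0,0,0.36]],
    [[45,57,0],[0,0,0.54]],
    [[60,76,0],[0,0,0.72]],
    [[75,95,-10],[0,0,0.9]],
    [[90,114,-20],[0,0,1.08]],
    [[105,133,-30],[0,0,1.26]],
    [[120,152,-40],[0,0,1.44]],
    [[135,171,-50],[0,0,1.62]],
    [[150,190,-60],[0,0,1.8]],
    [[160,210,-70],[0,0,1.98]],
    [[172,226,-80],[0,0,2.16]]
  ],
  "jaw": 50,
  "grip_force": 60
}}

```text
clock: 2.5
position: [0.4282, -0.3436, 0.1761]
tool_rot: [-3.141, 0.0, 2.588]
force: [-0.5, -0.8, -0.0]
grip_width: 0.0499
```

```bash
python3 - <<'E'
from h import *
s=observe();print(s["clock"],s["position"].round(4),s["tool_rot"].round(4),s["qpos"].round(3),s["grip_width"])
E
```

```text
2.5 [ 0.4282 -0.3436  0.1761] [-3.1415e+00  2.0000e-04  2.5878e+00] [ 0.988  0.56  -0.58   1.855  0.4    0.845  1.224] 0.04991045360405474
```

{"api": "move_arm", "payload": {
  "motion": [
    [[-0.7,0,-20],[0,0,0.17]],
    [[-0.7,0,-50],[0,0,0.34]],
    [[-0.7,0,-80],[0,0,0.509]],
    [[-0.7,-0.2,-100],[0,0,0.509]],
    [[-0.7,-0.2,-115],[0,0,0.509]],
    [[-0.7,-0.2,-115],[0,0,0.509]]
  ]
}}

```text
clock: 3.25
position: [0.4271, -0.3442, 0.0608]
tool_rot: [3.141, -0.001, 3.089]
force: [0.1, -0.7, -0.4]
grip_width: 0.0501
```

```bash
python3 - <<'E'
from h import *
s=observe();print(s["clock"],s["position"].round(4),s["tool_rot"].round(4),s["qpos"].round(3))
for n,c in(("top",(476,295)),("scene",(207,345))):
    f=grab_frame(n);crop(f,c,140,140,2.8,f"pics/e_{n}.png")
cv2.imwrite("pics/e.png",np.hstack([cv2.imread(f"pics/e_{n}.png") for n in("top","scene")]))
E
```

```text
3.25 [ 0.4271 -0.3442  0.0608] [ 3.1413e+00 -8.0000e-04  3.0887e+00] [ 0.986  0.754 -0.585  1.911  0.65   0.675  1.518]
```

View pics/e.png

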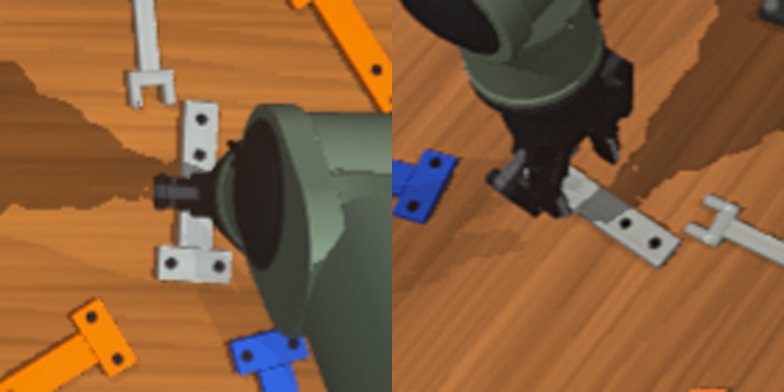

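The open fingers straddle the shank (top crop around (185,190)), and the wrench is clear. I'll go down and close.

{"api": "move_arm", "payload": {
  "motion": [
    [[0,0,-15],[0,0,0.008]],
    [[0,0,-28],[0,0,0.008]],
    [[0,0,-33.5],[0,0,0.008]],
    [[0,0,-33.5],[0,0,0.008]]
  ]
}}

```text
clock: 3.85
position: [0.427, -0.3441, 0.0273]
tool_rot: [3.141, -0.001, 3.099]
force: [0.5, 0.2, -0.0]
grip_width: 0.0503
```

{"api": "move_arm", "payload": {
  "motion": [
    [[0,0,0],[0,0,0]],
    [[0,0,0],[0,0,0]],
    [[0,0,0],[0,0,0]],
    [[0,0,0],[0,0,0]]
  ],
  "jaw": 20
}}

```text
clock: 4.35
position: [0.4274, -0.3444, 0.0284]
tool_rot: [-3.141, 0.001, 3.099]
force: [-1.6, 1.3, 6.4]
grip_width: 0.0253
```

{"api": "move_arm", "payload": {
  "motion": [
    [[0,0,1],[0,0,0]],
    [[0,0,1],[0,0,0]],
    [[0,0,1],[0,0,0]]
  ]
}}

```text
clock: 4.72
position: [0.4271, -0.3445, 0.0288]
tool_rot: [-3.142, -0.0, 3.099]
force: [-0.4, -0.0, -3.0]
grip_width: 0.0252
```

```bash
python3 - <<'E'
from h import *
s=observe();print(s["clock"],s["position"].round(4),s["tool_rot"].round(4),s["force"],s["moment"],s["grip_width"])
for n,c in(("top",(476,295)),("scene",(207,345))):
    f=grab_frame(n);crop(f,c,100,100,4,f"pics/g_{n}.png")
cv2.imwrite("pics/g.png",np.hstack([cv2.imread(f"pics/g_{n}.png") for n in("top","scene")]))
E
```

```text
4.725 [ 0.4271 -0.3445  0.0288] [-3.1416e+00 -1.0000e-04  3.0986e+00] [-0.37238698 -0.0115734  -3.03780938] [ 0.02674415  0.00065441 -0.04186678] 0.025197617808680094
```

View pics/g.png

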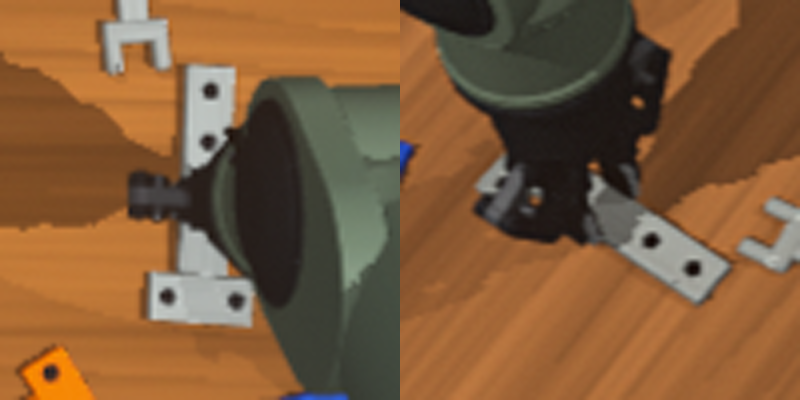

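Closing stopped on the bracket and the wrist feels about −3 N, so it's held. I'll do a small test lift, staying below 40 mm.

{"api": "move_arm", "payload": {
  "motion": [
    [[0,0,8],[0,0,0]],
    [[0,0,16],[0,0,0]],
    [[0,0,24],[0,0,0]],
    [[0,0,24],[0,0,0]]
  ],
  "grip_force": 80
}}

```text
clock: 5.32
position: [0.4274, -0.3447, 0.0536]
tool_rot: [-3.141, 0.001, 3.099]
force: [-0.3, -0.2, -3.5]
grip_width: 0.0244
```

```bash
python3 - <<'E'
from h import *
s=observe();print(s["clock"],s["position"].round(4),s["tool_rot"].round(4),s["force"],s["moment"],s["grip_width"])
for n,c in(("top",(476,295)),("scene",(207,345))):
    f=grab_frame(n);crop(f,c,100,100,4,f"pics/i_{n}.png")
cv2.imwrite("pics/i.png",np.hstack([cv2.imread(f"pics/i_{n}.png") for n in("top","scene")]))
E
```

```text
5.325 [ 0.4274 -0.3447  0.0536] [-3.1408e+00  1.0000e-03  3.0986e+00] [-0.3430149  -0.19233554 -3.48789643] [ 0.01746439 -0.05068037 -0.00596902] 0.02438913051086264
```

View pics/i.png

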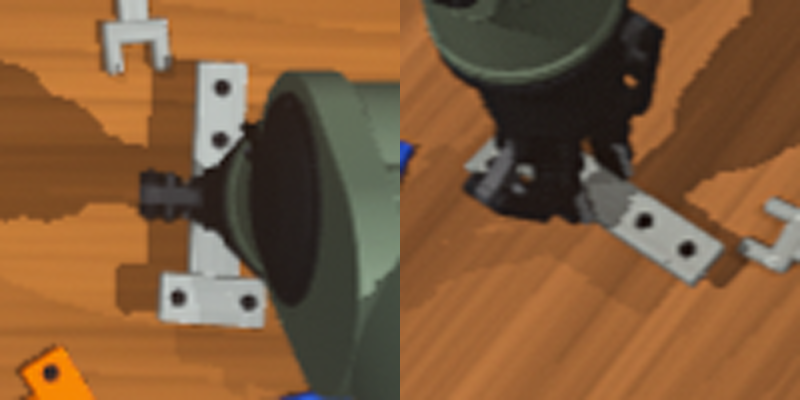

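{"api": "move_arm", "payload": {
  "motion": [
    [[0,0,20],[0,0,0]],
    [[0,5,45],[0,0,0]],
    [[2,20,70],[0,0,-0.05]],
    [[6,42,90],[0,0,-0.18]],
    [[10,68,95],[0,0,-0.33]],
    [[14,95,95],[0,0,-0.48]],
    [[18,122,95],[0,0,-0.63]],
    [[22,149,95],[0,0,-0.78]],
    [[26,176,95],[0,0,-0.93]],
    [[30,203,95],[0,0,-1.08]],
    [[34,230,95],[0,0,-1.22]],
    [[37,257,95],[0,0,-1.3]]
  ]
}}

```text
clock: 6.92
position: [0.4644, -0.0861, 0.1489]
tool_rot: [3.141, -0.0, 1.796]
force: [-0.4, -0.6, -3.4]
grip_width: 0.0244
```

{"api": "move_arm", "payload": {
  "motion": [
    [[2,25,0],[0,0,-0.03]],
    [[4,50,0],[0,0,-0.062]],
    [[6,75,-10],[0,0,-0.062]],
    [[7.5,92,-20],[0,0,-0.062]],
    [[7.5,97,-35],[0,0,-0.062]],
    [[7.5,97,-50],[0,0,-0.062]],
    [[7.5,97,-60],[0,0,-0.062]],
    [[7.5,97,-60],[0,0,-0.062]]
  ]
}}

```text
clock: 7.92
position: [0.4712, 0.009, 0.0871]
tool_rot: [-3.14, -0.0, 1.736]
force: [0.0, 0.2, -3.5]
grip_width: 0.0248
```

```bash
cat > look.py <<'E'
from ov import *
import sys
tag=sys.argv[1]
s=observe();print(s["clock"],s["position"].round(4),s["tool_rot"].round(4),s["force"].round(1),s["grip_width"].round(4))
G={n:grab_frame(n) for n in("top","scene")}
pickle.dump(G,open(f"G_{tag}.pkl","wb"))
for n,c,k in(("top",(308,250),"fx"),("scene",(330,248),"fx")):
    crop(G[n],c,160,130,4.5,f"pics/{tag}_{n}.png")
E
python3 look.py p1
```

```text
Traceback (most recent call last):
  File "look.py", line 4, in <module>
    s=observe();print(s["clock"],s["position"].round(4),s["tool_rot"].round(4),s["force"].round(1),s["grip_width"].round(4))
                                                                                                   ^^^^^^^^^^^^^^^^^^^^^
AttributeError: 'float' object has no attribute 'round'
```

```bash
sed -i 's/,s\["grip_width"\].round(4))/,round(s["grip_width"],4))/' look.py; cat >> look.py <<'E'
R=pickle.load(open("res.pkl","rb"));p=R["both"]
z0=s["position"][2]-.0288
t=s["position"]; yaw=s["tool_rot"][2]
b=np.array([t[0]+.0,t[1],yaw])
for n,c in(("top",(308,250)),("scene",(330,248))):
    out=[proj(G[n],tf(b,np.c_[T_OUT,np.full(8,z0+.008)]))]+fixlines(p,G[n])[2:3]
    crop(G[n],c,160,130,4.5,f"pics/{tag}_{n}.png",out)
E
python3 look.py p1
```

```text
7.925 [0.4712 0.009  0.0871] [-3.14   -0.      1.7361] [ 0.   0.2 -3.5] 0.0248
```

View pics/p1_top.png

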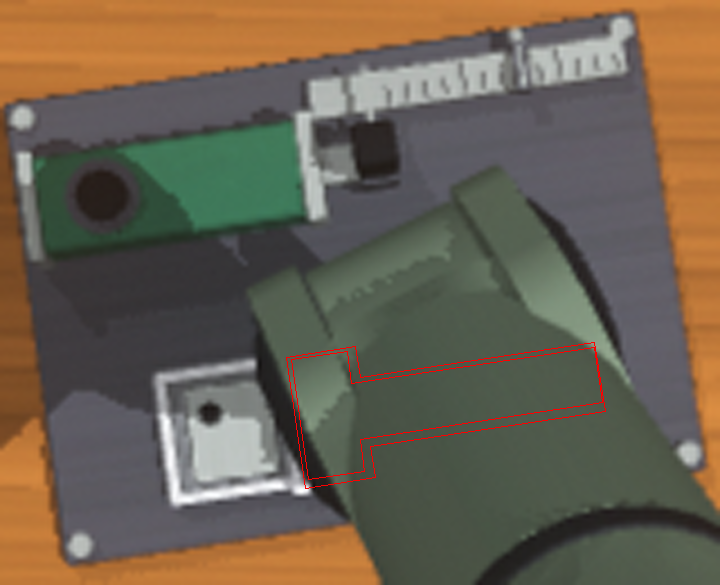

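View pics/p1_scene.png

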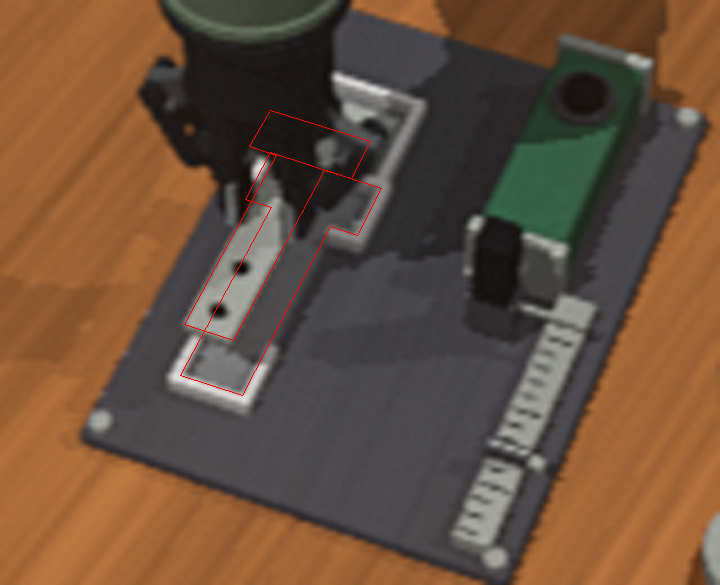

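The predicted bracket outline matches what shows in the scene view, with its tail at (185–232, 325–338). I'll lower to just above the walls and check again.

{"api": "move_arm", "payload": {
  "motion": [
    [[0,0.8,-10],[0,0,0]],
    [[0,0.8,-20],[0,0,0]],
    [[0,0.8,-29],[0,0,0]],
    [[0,0.8,-33],[0,0,0]],
    [[0,0.8,-33],[0,0,0]]
  ]
}}

```text
clock: 8.65
position: [0.4715, 0.0105, 0.0545]
tool_rot: [-3.141, -0.0, 1.737]
force: [-0.7, 0.7, -3.0]
grip_width: 0.0244
```

```bash
python3 look.py p2
```

```text
8.65 [0.4715 0.0105 0.0545] [-3.141e+00 -1.000e-04  1.737e+00] [-0.7  0.7 -3. ] 0.0244
```

View pics/p2_scene.png

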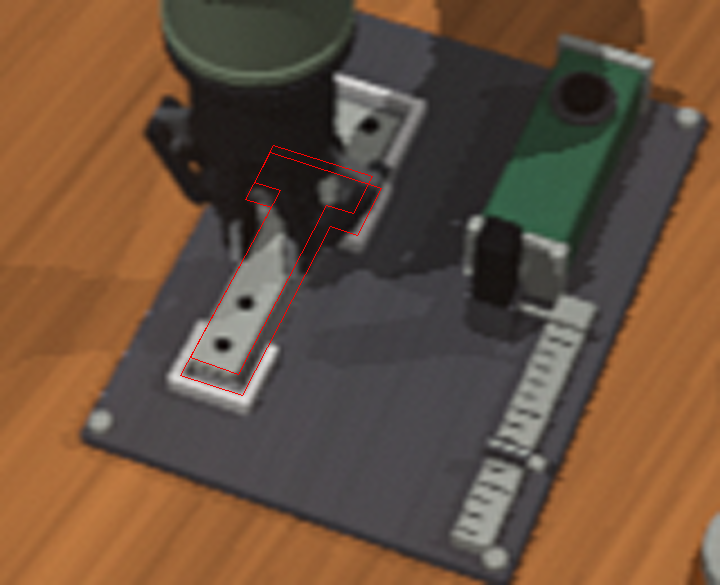

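Aligned. I'll lower it the rest of the way.

{"api": "move_arm", "payload": {
  "motion": [
    [[-0.2,-0.5,-5],[0,0,0]],
    [[-0.2,-0.5,-10],[0,0,0]],
    [[-0.2,-0.5,-13],[0,0,0]],
    [[-0.2,-0.5,-13.5],[0,0,0]],
    [[-0.2,-0.5,-13.5],[0,0,0]]
  ]
}}

```text
clock: 9.38
position: [0.4715, 0.0099, 0.0413]
tool_rot: [-3.142, 0.0, 1.737]
force: [-0.6, 0.4, -3.0]
grip_width: 0.0246
```

{"api": "move_arm", "payload": {
  "motion": [
    [[0,0,-0.7],[0,0,0]],
    [[0,0,-0.7],[0,0,0]]
  ]
}}

```text
clock: 9.62
position: [0.4715, 0.0099, 0.0406]
tool_rot: [3.141, 0.0, 1.737]
force: [0.2, -0.2, -3.2]
grip_width: 0.0249
```

```bash
python3 look.py p3
```

```text
9.625 [0.4715 0.0099 0.0406] [3.1415 0.     1.7367] [ 0.2 -0.2 -3.2] 0.0249
```

View pics/p3_scene.png

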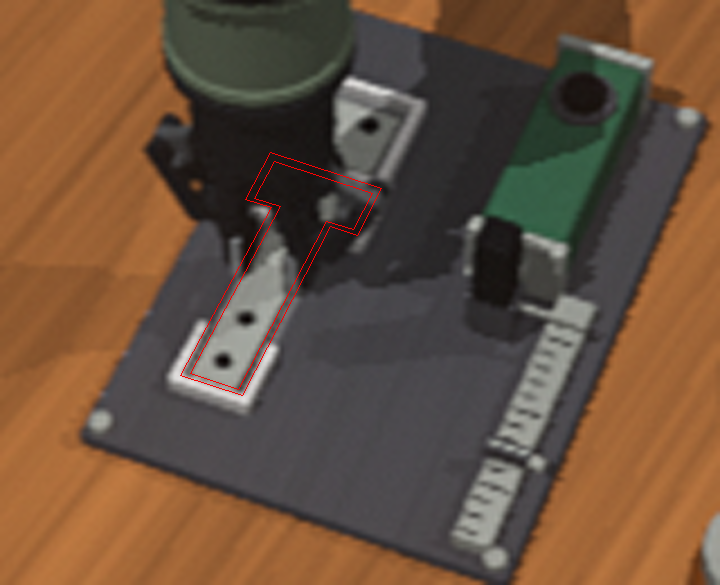

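{"api": "move_arm", "payload": {
  "motion": [
    [[0,0,-0.7],[0,0,0]],
    [[0,0,-0.7],[0,0,0]]
  ]
}}

```text
clock: 9.98
position: [0.4715, 0.0099, 0.0405]
tool_rot: [3.141, 0.0, 1.737]
force: [-4.3, -0.2, 16.2]
grip_width: 0.0245
```

{"api": "move_arm", "payload": {
  "motion": [
    [[0,0,-0.7],[0,0,0]],
    [[0,0,-0.7],[0,0,0]]
  ]
}}

```text
clock: 10.22
position: [0.4716, 0.0099, 0.0403]
tool_rot: [3.141, 0.001, 1.737]
force: [-8.4, -0.8, 35.2]
grip_width: 0.0247
```

Contact with the floor, but slightly too much push. I'll back the push off, then open.

{"api": "move_arm", "payload": {
  "motion": [
    [[0,0,1.2],[0,0,0]],
    [[0,0,1.2],[0,0,0]]
  ]
}}

```text
clock: 10.48
position: [0.4716, 0.0099, 0.0405]
tool_rot: [3.141, 0.0, 1.737]
force: [-2.2, 0.6, 6.2]
grip_width: 0.0243
```

{"api": "move_arm", "payload": {
  "motion": [
    [[0,0,0],[0,0,0]],
    [[0,0,0],[0,0,0]],
    [[0,0,0],[0,0,0]],
    [[0,0,0],[0,0,0]]
  ],
  "jaw": 46
}}

```text
clock: 10.98
position: [0.4714, 0.0099, 0.0404]
tool_rot: [-3.142, -0.0, 1.737]
force: [0.7, 0.3, 0.4]
grip_width: 0.0462
```

{"api": "move_arm", "payload": {
  "motion": [
    [[0,0,8],[0,0,0]],
    [[0,0,25],[0,0,0]],
    [[0,0,50],[0,0,0]],
    [[0,0,80],[0,0,0]],
    [[0,0,110],[0,0,0]],
    [[0,0,130],[0,0,0]],
    [[-20,-20,130],[0,0,0]],
    [[-40,-60,130],[0,0,0]],
    [[-50,-100,130],[0,0,0]],
    [[-60,-140,130],[0,0,0]]
  ]
}}

```text
clock: 12.22
position: [0.4109, -0.1313, 0.171]
tool_rot: [3.141, 0.0, 1.737]
force: [-0.1, -0.2, -0.1]
grip_width: 0.0462
```

```bash
python3 look.py p4; python3 - <<'E'
from ov import *
G=pickle.load(open("G_p4.pkl","rb"));R=pickle.load(open("res.pkl","rb"))
it=[]
for n in("top","scene"):
    pc=proj(G[n],tf(R["both"],[[-.065,-.0425,.02]]))[0]
    for r in outline_of("bracket",n):
        if np.hypot(*(np.array(r["pixel"])-pc))<30: it.append((G[n],r["pixels"]));print(n,r["score"],r["pixels"].sum());break
q=tf(R["both"],[[-.065,-.0425,0]])[0];p0=np.array([q[0],q[1],R["both"][2]+np.pi/2])
for i in it+[it]:
    i=i if isinstance(i,list) else [i]
    x,v=fit(i,p0,T_OUT,.012,.020)
    d=x-p0;c,s=np.cos(R["both"][2]),np.sin(R["both"][2]);print((c*d[0]+s*d[1])*1e3,(-s*d[0]+c*d[1])*1e3,d[2],v)
for n,c in(("top",(308,250)),("scene",(330,248))):
    crop(G[n],c,160,130,4.5,f"pics/p4b_{n}.png")
E
```

```text
12.225 [ 0.4109 -0.1313  0.171 ] [3.1411e+00 4.0000e-04 1.7370e+00] [-0.1 -0.2 -0.1] 0.0462
top 0.6 1026
scene 0.72 681
-0.738270821899526 -0.7985304734293288 -0.003701126315783343 72.84313725490196
-1.3717793831573253 -2.0237792578622193 0.00623921038653652 94.4313725490196
-0.9102353979559034 -0.8468379714295532 -0.002443565891586452 175.96470588235297
```

View pics/p4b_top.png

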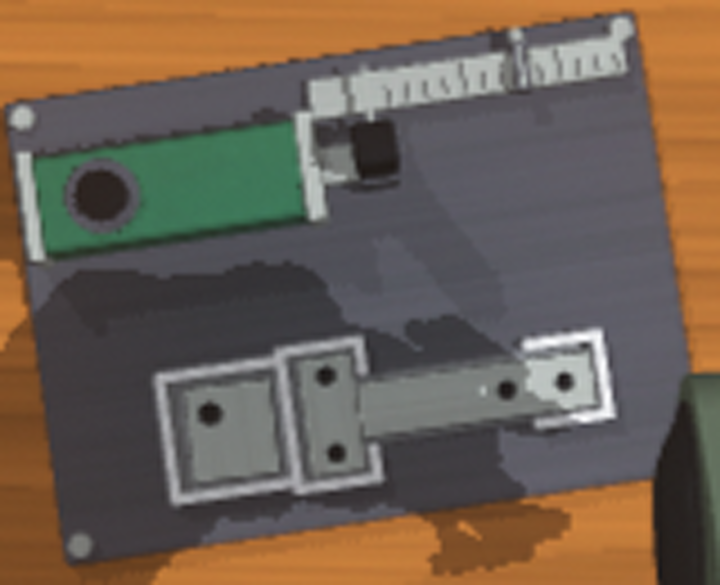

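View pics/p4b_scene.png

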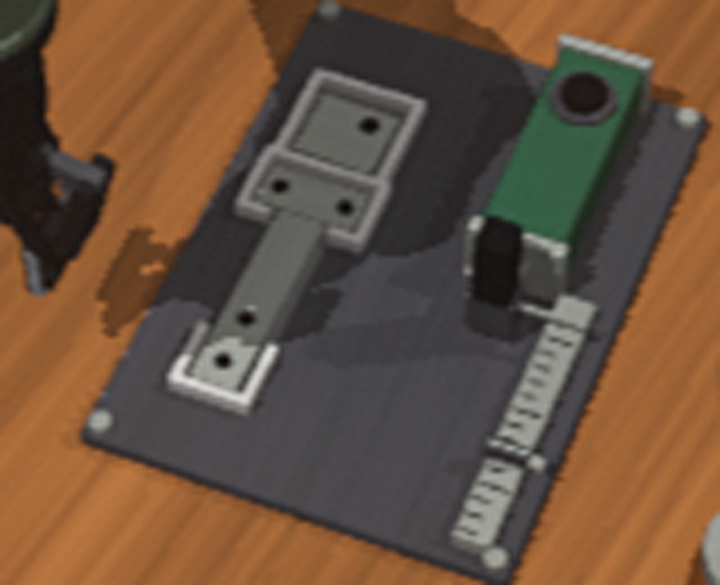

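Bracket is seated in the T compartment, head at the wide end, about 1 mm off nominal by the fit. Now to locate the button and the clip line.

```bash
python3 - <<'E'
from ov import *
G=pickle.load(open("G_p4.pkl","rb"));F=pickle.load(open("F.pkl","rb"));R=pickle.load(open("res.pkl","rb"));p=R["both"]
def tofx(P):
    d=P[:,:2]-p[:2];c,s=np.cos(p[2]),np.sin(p[2]);return np.c_[c*d[:,0]+s*d[:,1],-s*d[:,0]+c*d[:,1]]*1e3
print("btn",tofx(unproj(G["top"],[[250.4,227.9]],.062)),tofx(unproj(G["scene"],[[379.1,203.4]],.062)))
for n in G:
    for r in outline_of("index_mark",n)[:2]:print(n,r["score"],r["pixel"],tofx(unproj(G[n],[r["pixel"]],.032)))
    # overlay candidate clip lines
    c=proj(G[n],tf(p,[[.098,-.1,.032]]))[0]
    ln=[proj(G[n],tf(p,[[.080,y,.032],[.083,y,.032]])) for y in (-.09,-.10,-.11,-.12)]
    crop(G[n],c,40,40,10,f"pics/k_{n}.png",ln);crop(F[n],c,40,40,10,f"pics/k0_{n}.png");print(c)
cv2.imwrite("pics/k.png",np.hstack([cv2.imread(f"pics/k_{n}.png") for n in("top","scene")]))
E
```

```text
btn [[ 60.25252266 109.13028696]] [[ 60.45484341 105.89479445]]
[339.03259191 200.31190959]
[364.03902431 278.51334845]
```

View pics/k.png

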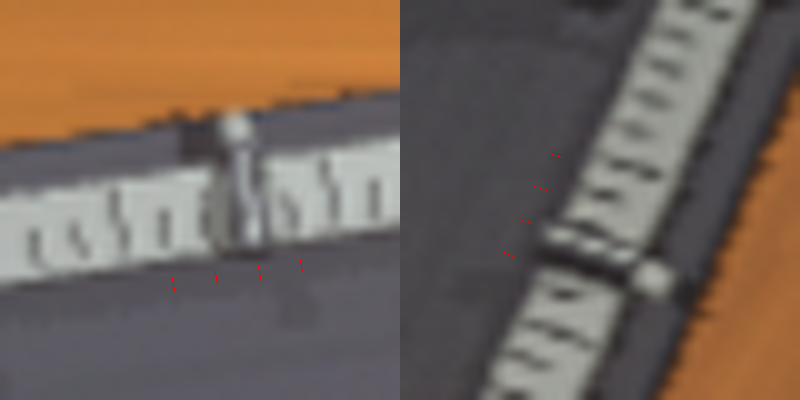

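```bash
cat > warp.py <<'E'
from ov import *
def warp(f,p,z,x0,x1,y0,y1,k=8):
    # columns: fixture -y (from y1 down to y0); rows: x ; k px/mm
    W=int((y1-y0)*k);H=int((x1-x0)*k)
    u,v=np.meshgrid(np.arange(W),np.arange(H))
    P=np.c_[(x1-v.ravel()/k)/1e3,(y1-u.ravel()/k)/1e3,np.full(u.size,z)]
    q=proj(f,tf(p,P)).astype(np.float32)
    o=cv2.remap(f["frame"][:,:,::-1].copy(),q[:,0].reshape(H,W),q[:,1].reshape(H,W),cv2.INTER_CUBIC)
    for y in range(int(y0),int(y1)+1,10): cv2.line(o,(int((y1-y)*k),0),(int((y1-y)*k),6),(0,0,255),1)
    return o
E
python3 - <<'E'
from warp import *
G=pickle.load(open("G_p4.pkl","rb"));R=pickle.load(open("res.pkl","rb"));p=R["both"]
cv2.imwrite("pics/w.png",np.vstack([warp(G[n],p,.032,78,118,-150,-60) for n in G]))
cv2.imwrite("pics/w2.png",np.vstack([warp(G[n],p,.062,30,90,70,140,6) for n in G]))
E
```

```text
(no output)
```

View pics/w.png

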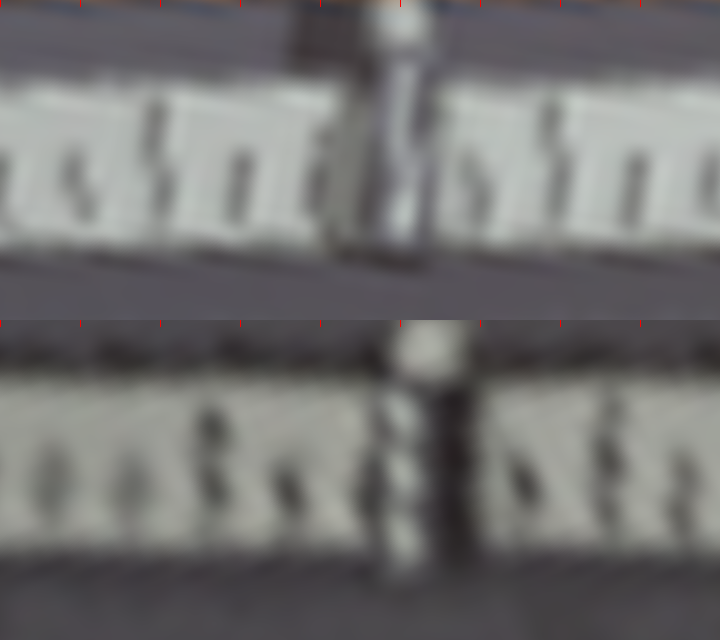

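View pics/w2.png

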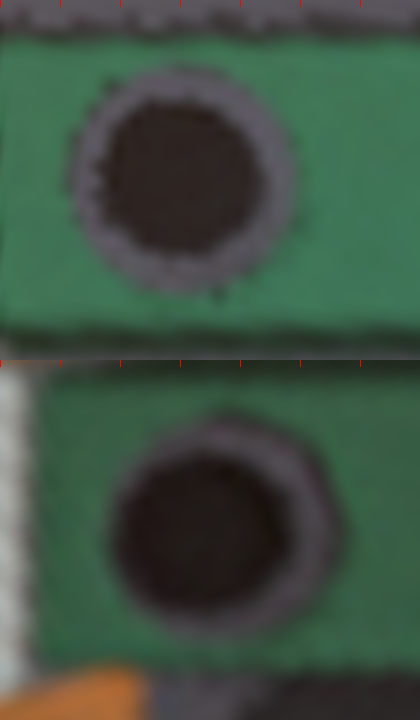

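Mark is at fixture y ≈ −110.4 mm (the two cameras give −110.3 and −110.5), so the arm has to come out about 80.4 mm. The button is at about (60, 108) in the fixture frame. Next I'll move above it with the jaws closed.

{"api": "move_arm", "payload": {
  "motion": [
    [[8,15,0],[0,0,0]],
    [[20,40,0],[0,0,0]],
    [[34,67,0],[0,0,0]],
    [[48,94,0],[0,0,0]],
    [[62,121,0],[0,0,0]],
    [[76,148,0],[0,0,0]],
    [[90,175,0],[0,0,0]],
    [[104,202,0],[0,0,0]],
    [[118,229,0],[0,0,0]],
    [[132,256,0],[0,0,0]],
    [[146,283,-10],[0,0,0]],
    [[156,303,-25],[0,0,0]]
  ],
  "jaw": 0
}}

```text
clock: 14.02
position: [0.5676, 0.1757, 0.1454]
tool_rot: [3.141, -0.001, 1.739]
force: [-0.7, -0.4, 0.5]
grip_width: 0.0003
```

{"api": "move_arm", "payload": {
  "motion": [
    [[3.4,6.8,-20],[0,0,0]],
    [[3.4,6.8,-40],[0,0,0]],
    [[3.4,6.8,-46],[0,0,0]],
    [[3.4,6.8,-46],[0,0,0]]
  ]
}}

```text
clock: 14.52
position: [0.5706, 0.179, 0.0991]
tool_rot: [-3.141, 0.0, 1.736]
force: [0.6, -0.1, -0.4]
grip_width: 0.0002
```

```bash
python3 - <<'E'
from ov import *
s=observe();print(s["clock"],s["position"].round(4),s["tool_rot"].round(4),s["qpos"].round(2))
for n,c in(("top",(250,228)),("scene",(380,210))):
    f=grab_frame(n);crop(f,c,100,100,4,f"pics/j_{n}.png")
cv2.imwrite("pics/j.png",np.hstack([cv2.imread(f"pics/j_{n}.png") for n in("top","scene")]))
E
```

```text
14.525 [0.5706 0.179  0.0991] [-3.1409e+00  3.0000e-04  1.7361e+00] [-0.17  0.7  -0.34  1.78  0.34  0.72 -0.52]
```

View pics/j.png

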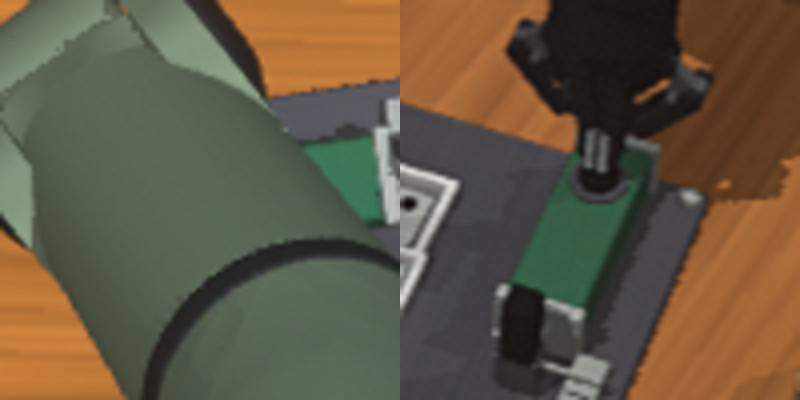

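The closed tips are above the button (scene crop (600,190)). I'll press in small steps.

{"api": "move_arm", "payload": {
  "motion": [
    [[0,0,-8],[0,0,0]],
    [[0,0,-12],[0,0,0]],
    [[0,0,-14],[0,0,0]],
    [[0,0,-15.5],[0,0,0]],
    [[0,0,-16.5],[0,0,0]],
    [[0,0,-16.5],[0,0,0]]
  ]
}}

```text
clock: 15.38
position: [0.5708, 0.1797, 0.0828]
tool_rot: [-3.142, -0.0, 1.737]
force: [0.8, 1.1, -0.2]
grip_width: 0.0
```

{"api": "move_arm", "payload": {
  "motion": [
    [[0,0,-0.8],[0,0,0]],
    [[0,0,-1.4],[0,0,0]],
    [[0,0,-1.4],[0,0,0]]
  ]
}}

```text
clock: 15.75
position: [0.5709, 0.1798, 0.0815]
tool_rot: [3.141, -0.0, 1.737]
force: [1.6, -0.1, 2.4]
grip_width: -0.0
```

{"api": "move_arm", "payload": {
  "motion": [
    [[0,0,-0.7],[0,0,0]],
    [[0,0,-1.2],[0,0,0]],
    [[0,0,-1.2],[0,0,0]]
  ]
}}

```text
clock: 16.12
position: [0.571, 0.1798, 0.0809]
tool_rot: [3.141, 0.0, 1.737]
force: [-3.6, -1.2, 13.7]
grip_width: 0.0002
```

{"api": "move_arm", "payload": {
  "motion": [
    [[0,0,-0.6],[0,0,0]],
    [[0,0,-1.0],[0,0,0]],
    [[0,0,-1.0],[0,0,0]]
  ]
}}

```text
clock: 16.5
position: [0.571, 0.1798, 0.0806]
tool_rot: [3.141, 0.0, 1.737]
force: [-7.6, -4.1, 28.5]
grip_width: 0.0001
```

It hit the hard stop at tip height ≈ 56 mm, so the button is fully down. Next I'll rise, open and move over the handle.

{"api": "move_arm", "payload": {
  "motion": [
    [[0,0,15],[0,0,0]],
    [[0,0,40],[0,0,0]],
    [[0,0,65],[0,0,0]],
    [[3,-15,77],[0,0,0]],
    [[6,-40,77],[0,0,0]],
    [[10,-65,77],[0,0,0]],
    [[14,-90,77],[0,0,0]],
    [[18,-115,77],[0,0,0]],
    [[22,-132,77],[0,0,0]],
    [[22,-137,77],[0,0,0]],
    [[22,-137,77],[0,0,0]]
  ],
  "jaw": 50
}}

```text
clock: 17.88
position: [0.5927, 0.0429, 0.1562]
tool_rot: [-3.141, -0.0, 1.737]
force: [-0.1, 0.5, -0.1]
grip_width: 0.0497
```

```bash
python3 - <<'E'
from ov import *
R=pickle.load(open("res.pkl","rb"));p=R["both"]
s=observe();print(s["clock"],s["position"].round(4),s["tool_rot"].round(4),s["qpos"].round(2),tf(p,[[.06,-.03,0]]))
for n,c in(("top",(250,228)),("scene",(370,220))):
    f=grab_frame(n);crop(f,c,100,100,4,f"pics/l_{n}.png",fixlines(p,f)[-1:])
cv2.imwrite("pics/l.png",np.hstack([cv2.imread(f"pics/l_{n}.png") for n in("top","scene")]))
E
```

```text
17.875 [0.5927 0.0429 0.1562] [-3.1414e+00 -3.0000e-04  1.7368e+00] [ 0.09  0.62 -0.37  1.76  0.29  0.82 -0.26] [[0.59296047 0.04238888 0.        ]]
```

View pics/l.png

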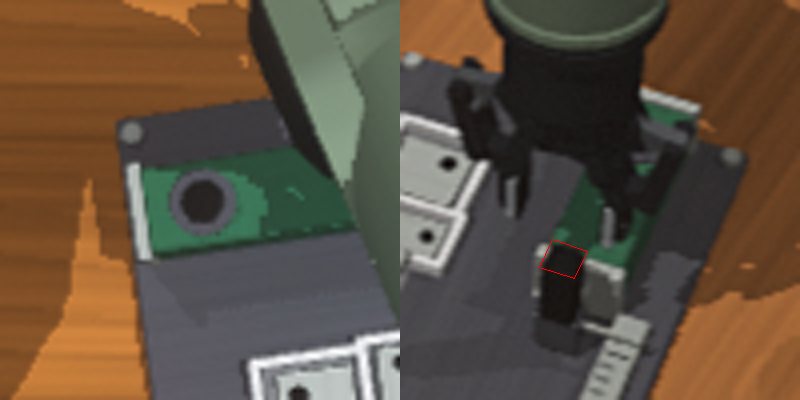

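The fingers straddle the handle (scene crop (562,260)). I'll descend and grip.

{"api": "move_arm", "payload": {
  "motion": [
    [[0.3,-0.5,-20],[0,0,0]],
    [[0.3,-0.5,-40],[0,0,0]],
    [[0.3,-0.5,-58],[0,0,0]],
    [[0.3,-0.5,-70],[0,0,0]],
    [[0.3,-0.5,-70],[0,0,0]]
  ]
}}

```text
clock: 18.6
position: [0.5927, 0.0423, 0.0854]
tool_rot: [-3.14, -0.0, 1.737]
force: [0.2, -0.3, 0.3]
grip_width: 0.0502
```

{"api": "move_arm", "payload": {
  "motion": [
    [[0,0,0],[0,0,0]],
    [[0,0,0],[0,0,0]],
    [[0,0,0],[0,0,0]],
    [[0,0,0],[0,0,0]]
  ],
  "jaw": 12,
  "grip_force": 60
}}

```text
clock: 19.1
position: [0.5934, 0.0422, 0.087]
tool_rot: [3.141, 0.0, 1.737]
force: [-1.9, 0.5, 7.6]
grip_width: 0.0212
```

Gripped at 21 mm. I'll draw it along fixture −y, direction (0.164, −0.986).

{"api": "move_arm", "payload": {
  "motion": [
    [[0.5,-3,0],[0,0,0]],
    [[1.6,-9.9,0],[0,0,0]],
    [[3.3,-19.7,0],[0,0,0]],
    [[4.9,-29.6,0],[0,0,0]],
    [[6.6,-39.5,0],[0,0,0]],
    [[8.2,-49.3,0],[0,0,0]],
    [[9.8,-59.2,0],[0,0,0]],
    [[11.3,-68,0],[0,0,0]],
    [[12.3,-74,0],[0,0,0]],
    [[12.3,-74,0],[0,0,0]]
  ]
}}

```text
clock: 20.35
position: [0.6058, -0.0317, 0.087]
tool_rot: [3.141, -0.0, 1.737]
force: [-2.2, 3.1, 7.1]
grip_width: 0.0216
```

```bash
cat > chk.py <<'E'
from warp import *
import sys
tag=sys.argv[1]
R=pickle.load(open("res.pkl","rb"));p=R["both"]
s=observe();print(s["clock"],s["position"].round(4),s["force"].round(1),round(s["grip_width"],4))
d=s["position"][:2]-p[:2];c,q=np.cos(p[2]),np.sin(p[2]);print("TCP in fixture",(c*d[0]+q*d[1])*1e3,(-q*d[0]+c*d[1])*1e3)
G={n:grab_frame(n) for n in("top","scene")}
pickle.dump(G,open(f"G_{tag}.pkl","wb"))
o=[warp(G[n],p,z,70,118,-150,-60) for n in G for z in(.032,.042)]
cv2.imwrite(f"pics/{tag}_w.png",cv2.resize(np.vstack([np.hstack(o[:2]),np.hstack(o[2:])]),None,fx=.55,fy=.75))
crop(G["scene"],(350,260),150,120,5,f"pics/{tag}_s.png")
E
python3 chk.py q1
```

```text
20.35 [ 0.6058 -0.0317  0.087 ] [-2.2  3.1  7.1] 0.0216
TCP in fixture 60.460091794015 -105.20833849396297
```

View pics/q1_w.png

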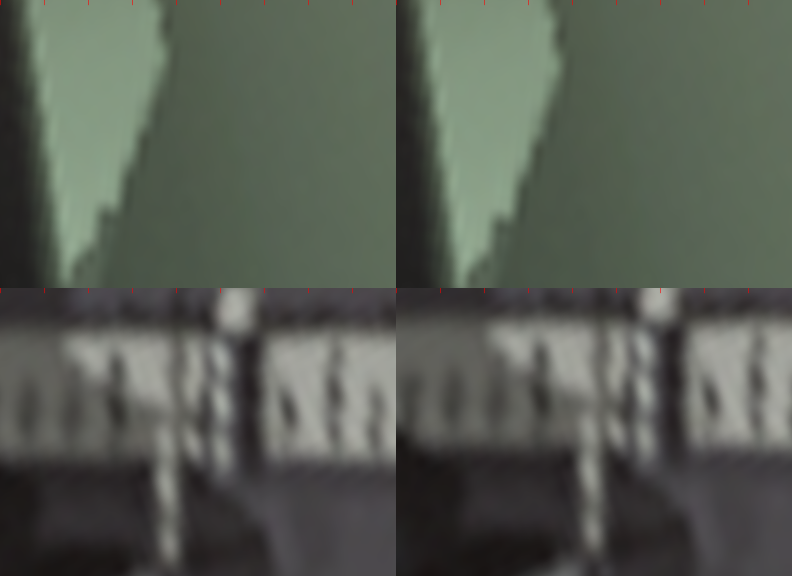

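View pics/q1_s.png

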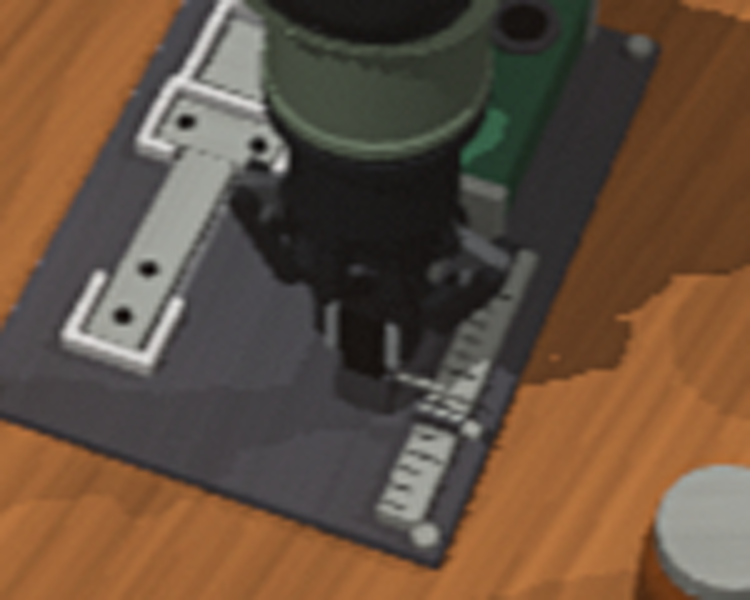

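The arm follows. In the scene warp the pointer reads y ≈ −104.1 and by kinematics about −104.9, against the line at −110.4, so about 5.9 mm more.

{"api": "move_arm", "payload": {
  "motion": [
    [[0.5,-3,0],[0,0,0]],
    [[1.0,-5.9,0],[0,0,0]],
    [[1.0,-5.9,0],[0,0,0]],
    [[1.0,-5.9,0],[0,0,0]],
    [[1.0,-5.9,0],[0,0,0]]
  ]
}}

```text
clock: 21.08
position: [0.6067, -0.0371, 0.087]
tool_rot: [3.141, -0.0, 1.737]
force: [-2.7, 3.6, 7.3]
grip_width: 0.0213
```

```bash
python3 chk.py q2; python3 - <<'E'
from warp import *
G=pickle.load(open("G_q2.pkl","rb"));p=pickle.load(open("res.pkl","rb"))["both"]
cv2.imwrite("pics/q2_z.png",np.vstack([warp(G["scene"],p,z,66,116,-130,-90,12)[:,:]for z in(.032,.042)])[:, :])
crop(G["scene"],(355,280),50,50,12,"pics/q2_c.png",[proj(G["scene"],tf(p,[[.065+i*.001,-.1104,.042] for i in (5,41)]))])
o=cv2.imread("pics/q2_z.png");cv2.imwrite("pics/q2_z.png",cv2.resize(np.hstack([o[:600],o[600:]]),None,fx=.8,fy=.8))
E
```

```text
21.075 [ 0.6067 -0.0371  0.087 ] [-2.7  3.6  7.3] 0.0213
TCP in fixture 60.4747641538 -110.6375269644343
```

View pics/q2_z.png

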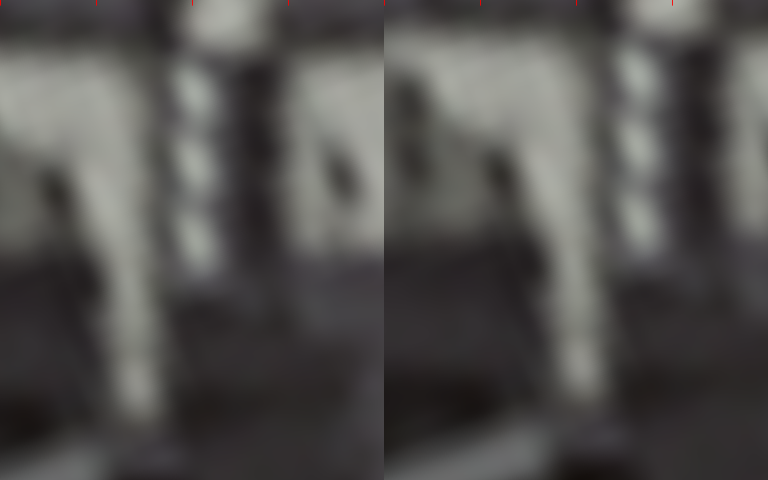

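View pics/q2_c.png

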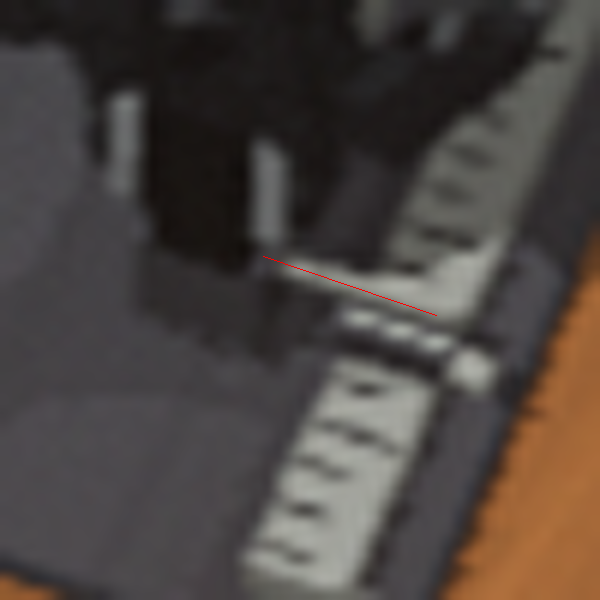

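Remaining error is about 0.5–0.9 mm short, so I'll make one small trim and let it settle.

{"api": "move_arm", "payload": {
  "motion": [
    [[0.1,-0.6,0],[0,0,0]],
    [[0.1,-0.6,0],[0,0,0]],
    [[0.1,-0.6,0],[0,0,0]],
    [[0.1,-0.6,0],[0,0,0]],
    [[0.1,-0.6,0],[0,0,0]]
  ]
}}

```text
clock: 21.8
position: [0.6067, -0.0375, 0.087]
tool_rot: [3.141, -0.001, 1.737]
force: [-2.4, 4.7, 6.7]
grip_width: 0.0214
```

```bash
python3 chk.py q3; python3 - <<'E'
from ov import *
G=pickle.load(open("G_q3.pkl","rb"));
cv2.imwrite("pics/q3_full.png",G["scene"]["frame"][:,:,::-1])
E
```

```text
21.8 [ 0.6067 -0.0375  0.087 ] [-2.4  4.7  6.7] 0.0214
TCP in fixture 60.44111030535162 -111.10325642407182
```

View pics/q3_s.png

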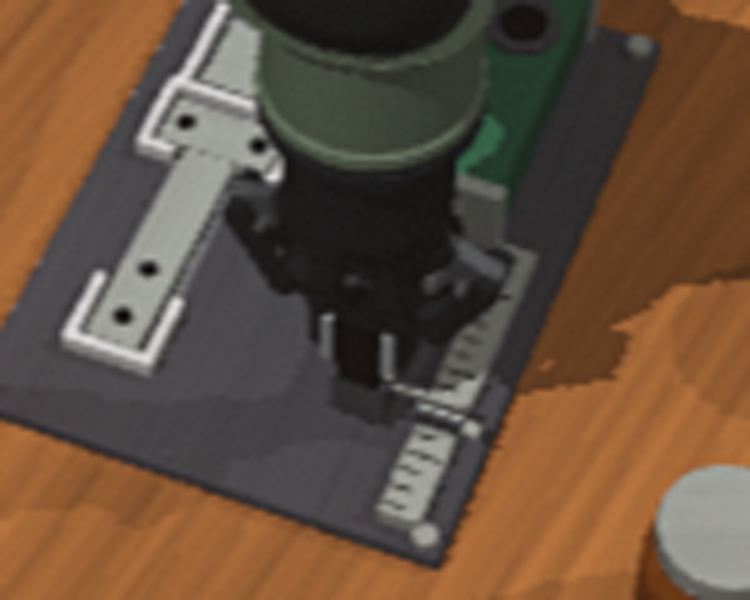

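View pics/q3_full.png

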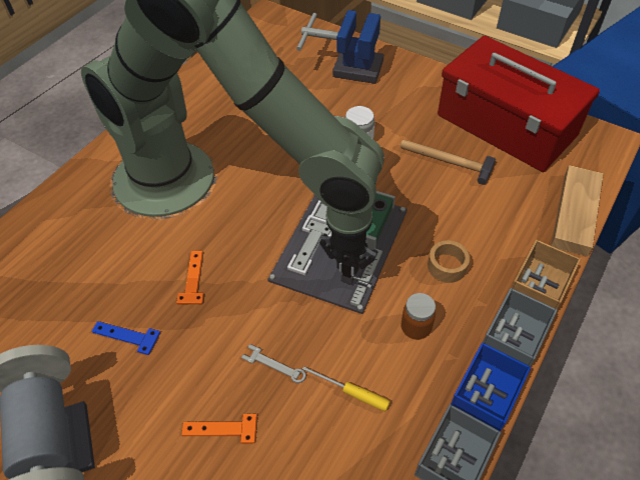

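The bracket is in the compartment, the handle is gripped, and the pointer lies just over the clip line (crop (430,405)). The bystanders haven't moved. Handing in.

```bash
python3 -c "
from workcell import *
print(job_done())"
```

```text
the job is handed in; nothing more can be done
None
```

I finished the job and handed it in at about 21.8 s of the 64 s allowed; no verdict was reported.

- **Bracket:** The bare steel bracket is laid flat in the T compartment, head in the wide end, and let go. After release, the image fit put it about 1 mm off nominal using both cameras; the scene camera alone gave about 2 mm. It pushed on the floor at about 35 N for a moment as I set it down.
- **Lock button:** I pressed it to its hard stop, with the fingertips about 56 mm above the bench and about 28 N on the wrist. I judged it fully down from that height and from the arm then drawing out freely.
- **Gauge arm:** It is drawn out about 80 mm and still gripped (opening 21 mm, grip set to 60 N), with a spring pull of about 4–5 N at the wrist. The clip line is at fixture y −110.4 mm.
    - **Pointer position:** Kinematics put it at about −110.8 mm. The camera reading before the last 0.5 mm trim was 0.9 mm short of the line, so the two differ by under 1 mm. I only checked the final position by eye; it looked right over the line.
    - **Camera limit:** This check used the scene camera only, because the robot blocked the top view.
- **Clip and other parts:** In the last picture the index clip and the bystanders were where they started, except that the arm partly hid the gusset.

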